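# Set the lamp step, then open the shutter

## Task

Get the light ready for the next specimen: with a fingertip push the pointer of the lamp unit's selector clockwise, click by click, until it rests on the fifth of its six marks (one short of the last), without going past it. Then push the ball lever on the shutter unit all the way over to its other side. Only push these two; do not pick up or shift the other things on the bench.

Things in the scene. Friction and masses are not known exactly. Their poses are not given: they have to be found in the camera images.
- selector (a joint): angle of the selector in rad, growing clockwise seen from above. Six spring detents at 0, 0.524, 1.047, 1.571, 2.094, 2.618 (30 degrees apart, end stops just outside); the fifth is 2.094. Starts at rest in one of the first three. About 3 to 5 N on the pointer takes it over the crest half-way; it then snaps by itself into the next detent, ahead of the finger, and stops there
- selector_axis (a point): the selector's upright turning axis, at the level of the lamp unit's flat top, 45 mm above the bench. Its x axis is the lamp unit's: with the selector at q the pointer points 75 degrees - q anticlockwise from that x axis (seen from above)
- selector_tip (a point): outer end of the black pointer bar, 60 mm from the axis, 22 mm above the unit's top (half the bar's height). The bar runs out from a round skirt 58 mm across, 10 mm tall. It is 13 mm wide (20 mm within 31 mm of the axis), its underside 9 mm and its top 35 mm above the unit's top; white line on top; a 19 mm tail on the other side of the axis
- fifth_mark (a point): middle of the fifth mark, a flat black dash on the unit's top 73 mm from the axis. Six such dashes, 30 degrees apart, form an arc on the side of the unit away from the robot; they are counted clockwise seen from above, from the left as seen from the robot
- lamp_unit: cream box 180 x 170 x 45 mm, fixed to the bench, with the selector on top; origin at the centre of its underside, z up; the selector's axis is 20 mm from the centre towards its -x side, which more or less faces the robot
- shutter_lever (a joint): angle of the ball lever in rad: 0 to 0.15 at the start, leaning to its unit's -x side (more or less towards the robot); upright at 0.5; 1.0 is the end stop, leaning to the unit's +x side. Light friction, no spring: it stays where it is left, about 1 N at the ball moves it
- shutter_lever_tip (a point): centre of the lever's black ball, 26 mm across, on a 10 mm rod, 75 mm from its pivot
- shutter_unit: aluminium box 120 x 100 x 40 mm, fixed to the bench; a cream block 70 x 50 x 25 mm on its top carries the lever. Origin at the centre of the box's underside; the lever's pivot is 62 mm above it, parallel to the unit's y axis; the lever swings in the unit's x-z plane towards +x
- objective: bystander, loose: microscope objective, steel, 32 mm across, 44 mm tall, upright
- eyepiece: bystander, loose: black eyepiece, 34 mm across, 50 mm tall, upright
- jar: bystander, loose: small glass jar, 44 mm across, 60 mm tall
- dish: bystander, loose: shallow glass dish, 90 mm across, 16 mm tall
- screwdriver: bystander, loose: screwdriver lying flat, 150 mm long
- slide_box: bystander, loose: grey slide box 80 x 110 x 35 mm
- filter_ring: bystander, loose: flat aluminium ring 50 mm across, 10 mm tall
Mind the look-alikes: they are no part of the job. Leave any red look-alike of the shutter_unit alone.

How it is judged:
By the outcome, as a careful person would: the job done as asked, in the order asked, and still so for the second after the job is handed in, with the robot touching nothing.
It also fails if it takes over 59 s, if anything falls off the work surface, if the arm or the gripper's body presses on something with over 40 N, if the wrist force passes 120 N, or if a joint passes its speed limit or range.

## Robot

A 6-joint arm with a two-finger parallel gripper is mounted at the origin on the work surface. World frame = base frame: x ahead of the robot, y to its left, z up, the work surface at z = 0. Lengths are in mm, angles in rad, forces in N, time in s.
With the tool pointing down it reaches from about 350 to 975 mm from the base axis. Payload 7.1 kg.
Tool frame: the origin (TCP) lies between the finger pads; the fingertips stand 14 mm ahead of it and the grasp point (between the pads) lies 5 mm behind it; z points along the fingers, y is the line along which they close (so a half turn about z gives the same grasp; the last joint's range is limited). The gripper opens to 88 mm and grips with 3 to 60 N. Pads are 20 mm wide; open, the fingers measure 115 mm over their backs; the gripper's body (75 mm by 178 mm) begins 61 mm behind the grasp point.
Start: joints at [1.108, 0.423, 1.63, -0, 1.089, -0.019], TCP at [268.327, 564.452, 236.675] pointing down, gripper open.
Joint ranges: [-3, 3], [-0.9, 2.11], [0.09, 2.58], [-1.31, 4.45], [0.11, 2.69], [-2.54, 2.54]. Speed limits (rad/s): [2.39, 2.39, 3.01, 3.14, 3.14, 3.14].

## Interface

Orientations are given as a rotation vector (axis times angle).
In Python, from workcell import ctrl gives the robot as it stands. The module is installed in compiled form; this text tells all that it offers.
- The arm moves only by the tool servo_tool, never from a script. Its argument "plan" is a list of rows, each a list of 3 entries, a list of its own where there are three numbers: the closure, from 0 (fully open) to 1 (shut), then the shift along the world's x, y, z in mm, then the turn about the world's z in degrees. In form: [[hand, [x, y, z], yaw], ...]. A call has 1 to 10 rows; each row is the pose to reach, as a shift and turn from the pose commanded when the call began; what a row does not reach only later rows make up. A row lasts 1/12 s, in which the tool goes at most 41.7 mm and 7.16 degrees, less where a joint would pass 70% of its speed; a pose out of reach is approached as far as the arm can. A call with a gripper value outside its range is refused whole. The fingers move at their own pace and stop on an object; the grip force is fixed at half the most. Time passes only in rows, so rows that repeat a pose let the fingers close. It gives the time, the measured TCP pose, the force, the opening and the grip force at its end, in the units of the state.
- ctrl.get_obs(): the state, without advancing time (a new reading comes with each control period).
- ctrl.get_image(name): name is "side" or "top"; returns the picture (420x560x3 uint8, blue, green, red); there is no depth.
- ctrl.camera_info(name): a dict with "fovy" (degrees; the focal length in pixels is half the picture's height over the tangent of half this angle, whatever the lens; pixels are square), "cx", "cy" (the principal point, pixels), "rvec" (rotation vector, rad) and "tvec" (3), from world to camera coordinates, as OpenCV has them. Camera axes: x right, y down, z forward; pixel columns grow to the right and rows downward; lengths in mm; the calibration is good to about 2 mm. A picture is of the moment at which its call begins. camera_info takes no time and is no camera call.
- ctrl.close_job(): hands the job in; it is judged then, once.
The state is a dict: "t": time; "qpos": joint angles; "qvel": joint speeds; "joint_torque": joint torques, N m; "ee_pos": TCP position; "orientation": TCP orientation; "ft_force": force on the tool from outside, world axes, zero at the start; "moment": the same for the moment, N m; "width": finger opening in mm; "grasp_force": force on a finger pad.
Only numpy, scipy, OpenCV 4.12 (cv2) and the standard library are available. Lean on these libraries where they do the work, as an engineer would, in place of code of your own. Each camera call takes 0.05 s, during which the arm holds its last target. There are 200 camera calls.

## Working session

There is one attempt and no reset: what is moved stays moved. The work goes in short steps, Python scripts to look and compute and a tool call to move; the robot and the scene stay as the last step left them, time stands still between calls to the robot, and variables do not carry over. Pictures are saved under pics/ and viewed, at most 10 in all, crops included, and the job is handed in when it is done.

Besides the shell and the picture viewer there is one more tool, called after ">>>" as a command line: name --argument value ..., lists and objects as JSON in quotes. servo_tool: Moves the arm, as the interface text tells. Its arguments: {"type":"object","properties":{"plan":{"type":"array"}},"required":["plan"]}

```bash
mkdir -p pics; cat > h.py <<'E'
import numpy as np, cv2
from workcell import ctrl
def cam(n):
    c=ctrl.camera_info(n); f=210/np.tan(np.radians(c['fovy'])/2)
    R=cv2.Rodrigues(np.array(c['rvec'],float))[0]; t=np.array(c['tvec'],float).ravel()
    return f,c['cx'],c['cy'],R,t
def ray(n,u,v):
    f,cx,cy,R,t=cam(n); return -R.T@t, R.T@np.array([(u-cx)/f,(v-cy)/f,1])
def onz(n,u,v,z):
    o,d=ray(n,u,v); return o+d*(z-o[2])/d[2]
def tri(a,b):  # a,b = (name,u,v)
    o1,d1=ray(*a);o2,d2=ray(*b)
    s=np.linalg.lstsq(np.c_[d1,-d2],o2-o1,rcond=None)[0]
    p,q=o1+s[0]*d1,o2+s[1]*d2; return (p+q)/2,np.linalg.norm(p-q)
def px(n,p):
    f,cx,cy,R,t=cam(n); c=R@np.array(p,float)+t; return np.array([cx+f*c[0]/c[2],cy+f*c[1]/c[2]])
E
python3 - <<'E'
from h import *
for n in('side','top'):
    cv2.imwrite(f'pics/{n}0.png',ctrl.get_image(n)); print(n,ctrl.camera_info(n), ray(n,280,210)[0])
print(ctrl.get_obs())
E
```

```text
side {'fovy': 53.058180074472986, 'cx': 284.8750749914577, 'cy': 213.32300938459036, 'rvec': array([ 2.15710214, -0.74948562,  0.32713675]), 'tvec': array([-431.93662459,  244.1535778 , 1168.21412298])} [-100.64777201 -863.42301312  924.81088918]
top {'fovy': 43.46198526494101, 'cx': 287.25160688019986, 'cy': 211.4066578793654, 'rvec': array([ 2.18317405, -2.20837248,  0.09523253]), 'tvec': array([ -95.63943952,  531.91526977, 1879.72429598])} [ 402.06740136  -65.42933573 1912.98327026]
{'t': 0.1, 'qpos': array([ 1.10799343e+00,  4.23788479e-01,  1.63056260e+00, -1.24470999e-05,
        1.08861844e+00, -1.89998770e-02]), 'qvel': array([-4.39731721e-05, -6.59456670e-04, -2.21840161e-03,  3.70569425e-03,
       -1.53720502e-03, -2.92955932e-04]), 'joint_torque': array([-1.32206340e-03, -5.45615387e+01, -2.74323535e+01,  6.45226892e-02,
        1.87956111e-02,  4.77340279e-06]), 'ee_pos': array([268.13297587, 564.04728476, 235.984429  ]), 'orientation': array([-6.91338181e-01, -3.06425438e+00,  2.10425061e-03]), 'ft_force': array([ 0.5861872 , -0.10555729,  0.19104582]), 'moment': array([ 0.0048379 , -0.00659898, -0.01898266]), 'grasp_force': 0.0, 'width': 87.99596275592958}
```

View pics/top0.png

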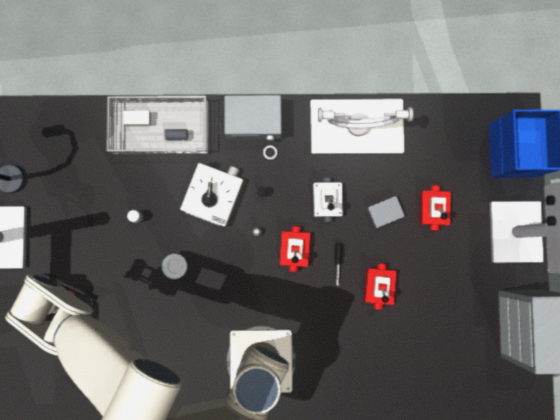

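View pics/side0.png

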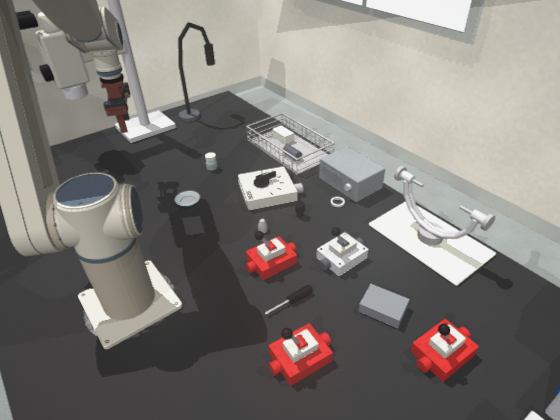

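The top view shows the lamp unit at about (211,194) and the aluminium shutter unit at (328,199), with three red look-alikes. In the side view they are at (268,187) and (342,252). I'll enlarge both.

```bash
python3 - <<'E'
from h import *
T=cv2.imread('pics/top0.png');S=cv2.imread('pics/side0.png')
def cr(I,u,v,w=80,h=60): return cv2.resize(I[v:v+h,u:u+w],(400,300),interpolation=cv2.INTER_CUBIC)
a=np.vstack([np.hstack([cr(T,170,160),cr(T,290,170)]),np.hstack([cr(S,230,155),cr(S,305,220)])])
cv2.imwrite('pics/crop0.png',a)
for n,I in(('top',T),):
    g=cv2.cvtColor(I,cv2.COLOR_BGR2GRAY); m=(g[155:235,170:255]>170).astype('uint8')
    c=max(cv2.findContours(m,0,2)[0],key=cv2.contourArea); r=cv2.minAreaRect(c); print(r[0][0]+170,r[0][1]+155,r[1],r[2])
    for b in cv2.boxPoints(r)+[170,155]: print(b,onz('top',*b,45).round(1))
    m=(g[170:230,300:355]>120).astype('uint8')
    c=max(cv2.findContours(m,0,2)[0],key=cv2.contourArea); r=cv2.minAreaRect(c)
    for b in cv2.boxPoints(r)+[300,170]: print(b,onz('top',*b,40).round(1))
E
```

```text
212.4239845275879 190.69638442993164 (47.62114334106445, 59.05261993408203) 21.161256790161133
[179.56018257 209.63620758] [539.4 280.1  45. ]
[200.87782478 154.5656147 ] [735.7 204.7  45. ]
[245.28778839 171.75656128] [672.4  46.8  45. ]
[223.97014618 226.82715607] [476.7 123.4  45. ]
[313. 182.] [ 633.9 -194.8   40. ]
[342. 182.] [ 632.9 -298.9   40. ]
[342. 216.] [ 510.8 -296.5   40. ]
[313. 216.] [ 511.9 -192.9   40. ]
```

View pics/crop0.png

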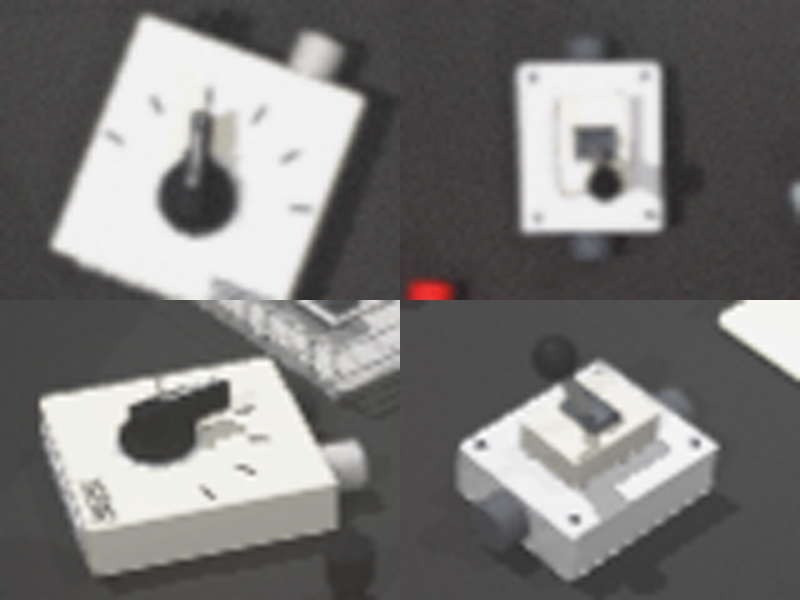

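The pointer is on the third mark. In the crop, the top-view marks run from (115,139) to (300,208), and the third is at (210,97). The shutter ball is at (605,183) in the top view and (555,357) in the side view.

```bash
python3 - <<'E'
from h import *
from scipy.optimize import least_squares
P=lambda x,y,u,v:((x+.5)/5-.5+u,(y+.5)/5-.5+v)
tm=[P(x,y,170,160) for x,y in[(115,139),(155,104),(210,97),(262,114),(290,156),(300,208)]]
sm={5:(208,192),4:(247,169),3:(260,138),2:(245,109)}
M=np.array([onz('top',*p,45) for p in tm]);
ang=np.radians(75-30*np.arange(6))
f=least_squares(lambda a:np.r_[a[0]+73*np.cos(ang+a[2])-M[:,0],a[1]+73*np.sin(ang+a[2])-M[:,1]],[590,160,-.3])
print('axis,yaw',f.x,np.degrees(f.x[2]),'res',f.fun.round(1)); a=f.x
for k,v in sm.items(): print(k,M[k].round(1),tri(('top',*tm[k]),('side',*P(*v,230,155))))
print('tip top', onz('top',*P(202,113,170,160),80))
b=tri(('top',*P(205,183,290,170)),('side',*P(155,57,305,220))); print('ball',b)
# box corners shutter, holes; top-left.. from side too
for t,s in [((133,77),(237-0,143)),((244,75),(174,218)),((138,216),(200,70)),((250,214),(81,144))]:
    pass
for t,s in [((119,63),None),((261,63),None),((262,232),None),((123,234),None)]: print(onz('top',*P(*t,290,170),40).round(1))
print('holes')
for t,s in [((244,75),(303,142)),((133,77),(196,70)),((250,214),(174,218)),((138,216),(81,144))]:
    print(onz('top',*P(*t,290,170),40).round(1),tri(('top',*P(*t,290,170)),('side',*P(*s,305,220))))
# bystanders near
for n,u,v,z in[('obj',257,231,44),('eye?',265,190,50),('ring',270,152,10),('slide',386,212,35)]: print(n,onz('top',u,v,z).round(0))
E
```

```text
axis,yaw [ 5.75562208e+02  1.75393088e+02 -3.73355916e-01] -21.391718263081447 res [ 0.7 -0.5  0.6 -0.7  0.  -0.1  0.  -1.1  0.6  2.3 -1.5 -0.3]
5 [567.6 103.1  45. ] (array([567.49971034, 103.00731417,  45.9963414 ]), np.float64(0.043094665347767756))
4 [604.8 110.   45. ] (array([605.53605127, 109.62515209,  44.31782756]), np.float64(1.6843810014522846))
3 [635.  129.8  45. ] (array([634.35203935, 129.83861778,  47.16562227]), np.float64(0.9525015722843895))
2 [647.6 166.7  45. ] (array([647.50034849, 166.28102269,  47.10497329]), np.float64(0.5337076863508252))
tip top [631.76456659 167.94190919  80.        ]
ball (array([ 539.18049008, -247.07447788,  129.44449834]), np.float64(0.6292704387079174))
[ 633.1 -196.2   40. ]
[ 632.1 -298.1   40. ]
[ 510.8 -296.5   40. ]
[ 510.5 -197.2   40. ]
holes
[ 623.6 -285.8   40. ] (array([ 625.27442715, -287.28241132,   40.23440068]), np.float64(4.51346570396985))
[ 623.  -206.1   40. ] (array([ 621.55607213, -204.98195555,   42.45546933]), np.float64(2.9105437292514478))
[ 523.8 -288.2   40. ] (array([ 523.21608739, -287.54324319,   42.6915767 ]), np.float64(0.9905420803798862))
[ 523.2 -208.1   40. ] (array([ 522.8261081 , -207.76790745,   41.30149011]), np.float64(0.7703880686285915))
obj [461.   7.  44.]
eye? [606. -23.  50.]
ring [749. -42.  10.]
slide [ 524. -455.   35.]
```

>>> servo_tool --plan '[[1, [20, -20, 0], -7], [1, [45, -45, 0], -14], [1, [70, -70, 0], -21], [1, [96, -96, 0], -28], [1, [122, -122, 0], -35], [1, [148, -148, 0], -42], [1, [174, -174, 0], -49], [1, [200, -200, 0], -56], [1, [226, -226, 0], -63], [1, [252, -252, 0], -71]]'

```text
t: 0.93
ee_pos: [521.2, 310.8, 236.4]
orientation: [-2.333, -2.103, 0.001]
ft_force: [1.3, 1.1, -0.6]
width: 24.5
grasp_force: 0.0
```

>>> servo_tool --plan '[[1, [26, -26, 0], 0], [1, [52, -52, 0], 0], [1, [78, -80, 0], 0], [1, [108, -111, 0], 0], [1, [108, -111, -30], 0], [1, [108, -111, -60], 0], [1, [108, -111, -90], 0], [1, [108, -111, -115], 0], [1, [108, -111, -115], 0]]'

```text
t: 1.68
ee_pos: [624.6, 200.1, 115.8]
orientation: [-2.324, -2.107, 0.014]
ft_force: [-0.6, -0.5, -1.6]
width: 0.5
grasp_force: 0.0
```

```bash
python3 - <<'E'
from h import *
o=ctrl.get_obs(); print(o['t'],o['ee_pos'],o['width'],o['qpos'],cv2.Rodrigues(o['orientation'])[0][:,:2].round(3))
T=ctrl.get_image('top');S=ctrl.get_image('side')
def cr(I,u,v,w=80,h=60): return cv2.resize(I[v:v+h,u:u+w],(400,300),interpolation=cv2.INTER_CUBIC)
cv2.imwrite('pics/c1.png',np.hstack([cr(T,170,160),cr(S,230,135)]))
E
```

```text
1.6833 [624.62687591 200.05196272 115.83629526] 0.46642813369073644 [2.91805798e-01 6.15956538e-01 1.62089005e+00 4.05458540e-06
 9.14649249e-01 3.89796122e-01] [[ 0.098  0.995]
 [ 0.995 -0.098]
 [-0.004 -0.009]]
```

View pics/c1.png

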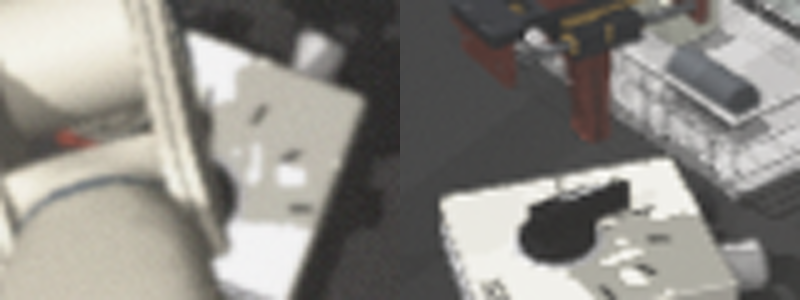

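The side crop shows the closed fingers at (590,130), above and beyond the pointer's free side. The arm hides the pointer in the top view. I'll descend next.

>>> servo_tool --plan '[[1, [1, 0, -15], 0], [1, [1, 0, -30], 0], [1, [1, 0, -43], 0], [1, [1, 0, -43], 0], [1, [1, 0, -43], 0], [1, [1, 0, -43], 0]]'

```text
t: 2.28
ee_pos: [629.9, 201.7, 79.5]
orientation: [2.327, 2.11, 0.002]
ft_force: [0.2, -1.0, 0.5]
width: 0.7
grasp_force: 0.0
```

```bash
python3 - <<'E'
from h import *
o=ctrl.get_obs(); p=o['ee_pos'];print(p,o['ft_force'])
a=np.array([575.6,175.4]);y0=-21.4
for q in [58,65,70,75,80,85,90,95,100,105,110,113,116]:
    th=np.radians(75+y0-q)
    c=a+50*np.array([np.cos(th),np.sin(th)])+16.5*np.array([-np.sin(th),np.cos(th)])
    print(q,c.round(1),(c-[629.3,201.5]).round(1))
E
```

```text
[629.90991953 201.6862705   79.45257268] [ 0.19211062 -1.03111369  0.45384712]
58 [626.7 188. ] [ -2.6 -13.5]
65 [627.9 181.7] [ -1.4 -19.8]
70 [628.2 177.1] [ -1.1 -24.4]
75 [628.2 172.5] [ -1.1 -29. ]
80 [627.7 167.9] [ -1.6 -33.6]
85 [626.9 163.4] [ -2.4 -38.1]
90 [625.6 159. ] [ -3.7 -42.5]
95 [624.  154.7] [ -5.3 -46.8]
100 [622.  150.6] [ -7.3 -50.9]
105 [619.7 146.6] [ -9.6 -54.9]
110 [617.  142.9] [-12.3 -58.6]
113 [615.3 140.8] [-14.  -60.7]
116 [613.4 138.7] [-15.9 -62.8]
```

>>> servo_tool --plan '[[1, [-1, -5, -2], 0], [1, [-2, -9, -2], 0], [1, [-2.6, -13.5, -2], 0], [1, [-2, -16.5, -2], -3], [1, [-1.4, -19.8, -2], -6], [1, [-1.1, -22, -2], -8], [1, [-1.1, -24.4, -2], -10], [1, [-1.1, -26.5, -2], -13], [1, [-1.1, -29, -2], -15], [1, [-1.1, -29, -2], -15]]'

```text
t: 3.12
ee_pos: [628.3, 171.6, 77.0]
orientation: [2.584, 1.786, 0.0]
ft_force: [-0.3, 0.5, 0.6]
width: 0.8
grasp_force: 0.0
```

>>> servo_tool --plan '[[1, [-0.2, -2, 0], -2], [1, [-0.4, -4, 0], -4], [1, [-0.5, -4.6, 0], -5], [1, [-0.5, -4.6, 0], -5]]'

```text
t: 3.45
ee_pos: [627.8, 167.6, 76.9]
orientation: [2.658, 1.674, 0.0]
ft_force: [-0.2, 0.2, 0.3]
width: 0.4
grasp_force: 0.0
```

```bash
python3 - <<'E'
from h import *
o=ctrl.get_obs(); p=o['ee_pos'];print(p,o['ft_force'])
T=ctrl.get_image('top');S=ctrl.get_image('side')
def cr(I,u,v,w=80,h=60): return cv2.resize(I[v:v+h,u:u+w],(400,300),interpolation=cv2.INTER_CUBIC)
cv2.imwrite('pics/c2.png',np.hstack([cr(T,170,160),cr(S,230,150)]))
E
```

```text
[627.79021192 167.55911508  76.8600517 ] [-0.156801    0.17140677  0.26810684]
```

View pics/c2.png

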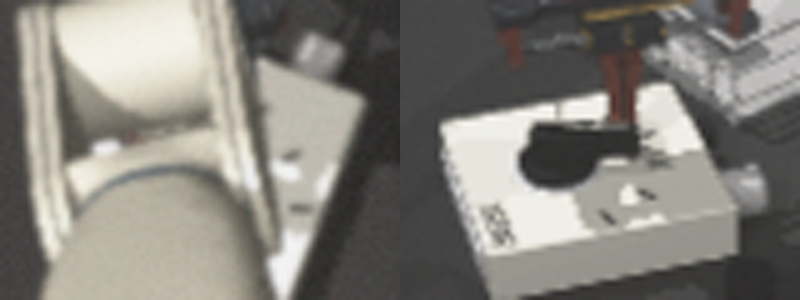

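```bash
python3 - <<'E'
from h import *
for q in(60,70,75,80,90,120):
    th=np.radians(53.6-q); p=px('side',[575.6+60*np.cos(th),175.4+60*np.sin(th),80]); print(q,p.round(1),((p-[230,150])*5).round(0))
E
```

```text
60 [275.1 169.8] [226.  99.]
70 [276.4 171.2] [232. 106.]
75 [276.8 172. ] [234. 110.]
80 [277.2 172.8] [236. 114.]
90 [277.5 174.4] [237. 122.]
120 [275.3 179.4] [226. 147.]
```

The pointer's end at about (637,122) in the side crop matches q = 90°, and contact force is zero, so it clicked onto the fourth mark. One more click to go.

>>> servo_tool --plan '[[1, [-0.8, -4.5, 0], -5], [1, [-2.1, -8.9, 0], -10], [1, [-2.8, -11, 0], -12], [1, [-3.7, -13.2, 0], -15], [1, [-4.6, -15.2, 0], -18], [1, [-5.7, -17.3, 0], -20], [1, [-6.8, -19.3, 0], -22], [1, [-8, -21.3, 0], -25], [1, [-8, -21.3, 0], -25]]'

```text
t: 4.3
ee_pos: [619.5, 146.4, 76.7]
orientation: [-2.958, -1.058, 0.0]
ft_force: [-0.7, 0.6, -1.0]
width: 0.6
grasp_force: 0.0
```

>>> servo_tool --plan '[[1, [-1.3, -2, 0], -2], [1, [-2.7, -3.7, 0], -5], [1, [-2.7, -3.7, 0], -5]]'

```text
t: 4.55
ee_pos: [616.9, 142.8, 76.7]
orientation: [-3.001, -0.93, 0.0]
ft_force: [-0.3, 0.5, -0.4]
width: 0.2
grasp_force: 0.0
```

```bash
python3 - <<'E'
from h import *
o=ctrl.get_obs(); p=o['ee_pos'];print(p,o['ft_force'])
S=ctrl.get_image('side')
cv2.imwrite('pics/c3.png',cv2.resize(S[150:210,230:310],(400,300),interpolation=cv2.INTER_CUBIC))
E
```

```text
[616.86246795 142.76215511  76.68966551] [-0.31291549  0.47147783 -0.42402628]
```

View pics/c3.png

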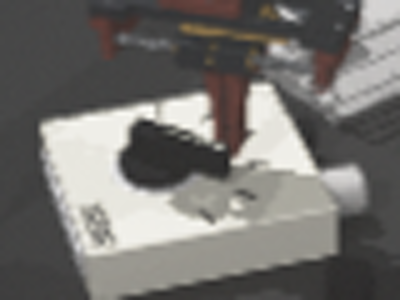

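The pointer's end at (227,147) matches q = 120°, so it rests on the fifth mark. Now I'll back off, lift and go to the shutter lever.

>>> servo_tool --plan '[[1, [5, 3, 0], 0], [1, [10, 6, 5], 0], [1, [10, 6, 40], 0], [1, [10, 6, 80], 0], [1, [10, 6, 115], 0], [1, [0, -25, 115], -6], [1, [-12, -60, 115], -12], [1, [-24, -95, 115], -18], [1, [-36, -130, 115], -24], [1, [-48, -165, 115], -30]]'

```text
t: 5.43
ee_pos: [569.2, -23.2, 192.5]
orientation: [3.139, 0.116, 0.002]
ft_force: [0.4, 0.2, -0.0]
width: 0.4
grasp_force: 0.0
```

>>> servo_tool --plan '[[1, [-12, -35, 0], -4], [1, [-24, -70, 0], -4], [1, [-36, -105, 0], -4], [1, [-48, -140, 0], -4], [1, [-60, -175, 0], -4], [1, [-74, -205, 0], -4], [1, [-74, -225, 0], -4], [1, [-74, -225, -30], -4], [1, [-74, -225, -66], -4], [1, [-74, -225, -66], -4]]'

```text
t: 6.27
ee_pos: [492.3, -246.2, 121.0]
orientation: [-3.138, -0.012, 0.011]
ft_force: [-0.8, -0.2, -1.0]
width: 0.7
grasp_force: 0.0
```

```bash
python3 - <<'E'
from h import *
o=ctrl.get_obs(); print(o['ee_pos'],o['ft_force'],cv2.Rodrigues(o['orientation'])[0][:,1].round(3))
S=ctrl.get_image('side');T=ctrl.get_image('top')
cr=lambda I,u,v:cv2.resize(I[v:v+60,u:u+80],(400,300),interpolation=cv2.INTER_CUBIC)
cv2.imwrite('pics/c4.png',np.vstack([np.hstack([cr(T,170,160),cr(S,230,150)]),np.hstack([cr(T,290,170),cr(S,305,210)])]))
E
```

```text
[ 492.31381309 -246.1744799   121.04900186] [-0.8244367  -0.15306494 -1.04889237] [ 0.007 -1.    -0.004]
```

View pics/c4.png

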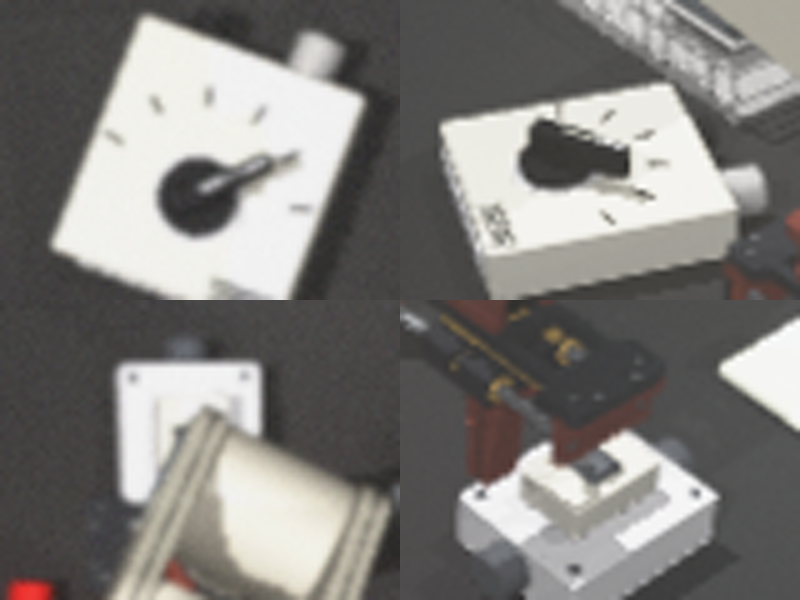

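The top view shows the pointer on the fifth mark. The fingers are behind the lever, so I'll push along +x.

>>> servo_tool --plan '[[1, [8, -1, 0], 0], [1, [16, -1, 0], 0], [1, [23, -1, 0], 0], [1, [30, -1, 0], 0], [1, [37, -1, 0], 0], [1, [44, -1, 0], 0], [1, [51, -1, 0], 0], [1, [58, -1, 0], 0], [1, [65, -1, 0], 0], [1, [72, -1, 0], 0]]'

```text
t: 7.2
ee_pos: [567.7, -248.0, 125.5]
orientation: [-3.141, -0.011, 0.0]
ft_force: [-0.5, 0.6, -0.7]
width: 0.4
grasp_force: 0.5
```

>>> servo_tool --plan '[[1, [4, 0, 0], 0], [1, [8, 0, 0], 0], [1, [11, 0, 0], 0], [1, [13, 0, 0], 0], [1, [13, 0, 0], 0]]'

```text
t: 7.62
ee_pos: [580.3, -248.2, 125.6]
orientation: [-3.142, -0.011, -0.0]
ft_force: [-1.2, -0.3, 0.2]
width: 0.7
grasp_force: 0.2
```

>>> servo_tool --plan '[[1, [1, 0, 0], 0], [1, [2, 0, 0], 0], [1, [3, 0, 0], 0], [1, [3, 0, 0], 0]]'

```text
t: 7.95
ee_pos: [583.1, -248.2, 125.7]
orientation: [-3.142, -0.011, -0.0]
ft_force: [-1.3, 0.2, -0.5]
width: 0.5
grasp_force: 0.4
```

>>> servo_tool --plan '[[1, [1, 0, 0], 0], [1, [2, 0, 0], 0], [1, [2, 0, 0], 0]]'

```text
t: 8.2
ee_pos: [584.5, -248.1, 125.5]
orientation: [-3.141, -0.011, 0.002]
ft_force: [-2.8, 0.7, -0.0]
width: 0.5
grasp_force: 1.7
```

>>> servo_tool --plan '[[1, [1, 0, 0], 0], [1, [1, 0, 0], 0], [1, [1, 0, 0], 0]]'

```text
t: 8.45
ee_pos: [584.8, -248.1, 125.4]
orientation: [-3.141, -0.011, 0.004]
ft_force: [-6.7, -1.0, 2.1]
width: 0.7
grasp_force: 3.1
```

>>> servo_tool --plan '[[1, [1, 0, 0], 0], [1, [1, 0, 0], 0], [1, [1, 0, 0], 0]]'

```text
t: 8.7
ee_pos: [585.0, -248.0, 125.3]
orientation: [-3.141, -0.012, 0.007]
ft_force: [-8.5, -1.6, 3.8]
width: 0.5
grasp_force: 4.4
```

The force is climbing while the finger stays put, so the lever is against its end stop. I'll back off in -x, lift and check.

>>> servo_tool --plan '[[1, [-8, 0, 0], 0], [1, [-25, 0, 0], 0], [1, [-55, 0, 0], 0], [1, [-90, 0, 0], 0], [1, [-90, 0, 40], 0], [1, [-90, 0, 80], 0], [1, [-95, 40, 120], 0], [1, [-95, 80, 120], 0], [1, [-95, 120, 120], 0], [1, [-95, 160, 120], 0]]'

```text
t: 9.53
ee_pos: [492.9, -93.7, 247.5]
orientation: [3.141, 0.008, 0.009]
ft_force: [1.4, 0.3, -0.3]
width: 0.5
grasp_force: 0.0
```

>>> servo_tool --plan '[[1, [-20, 30, 0], 0], [1, [-40, 60, 0], 0], [1, [-60, 90, 0], 0], [1, [-60, 90, 0], 0], [1, [-60, 90, 0], 0], [1, [-60, 90, 0], 0]]'

```text
t: 10.03
ee_pos: [433.0, -4.8, 246.3]
orientation: [3.141, 0.013, 0.004]
ft_force: [-0.1, 0.4, 0.6]
width: 0.4
grasp_force: 0.0
```

```bash
python3 - <<'E'
from h import *
o=ctrl.get_obs(); print(o['t'],o['ee_pos'],o['ft_force'])
S=ctrl.get_image('side');T=ctrl.get_image('top')
cr=lambda I,u,v:cv2.resize(I[v:v+60,u:u+80],(400,300),interpolation=cv2.INTER_CUBIC)
cv2.imwrite('pics/c5.png',np.vstack([np.hstack([cr(T,170,160),cr(S,230,150)]),np.hstack([cr(T,290,170),cr(S,305,210)])]))
for q in(.9,1.):
    p=[572+75*np.sin(q-.5),-247,62+75*np.cos(q-.5)]; print(q,(px('top',p)-[290,170])*5,(px('side',p)-[305,210])*5)
E
```

```text
10.0333 [433.02185945  -4.7867427  246.25071903] [-0.1266993   0.38618695  0.56702125]
0.9 [201.23089673  90.3922071 ] [232.75391012  57.28320062]
1.0 [200.58003269  81.09141247] [240.66200109  56.75026266]
```

View pics/c5.png

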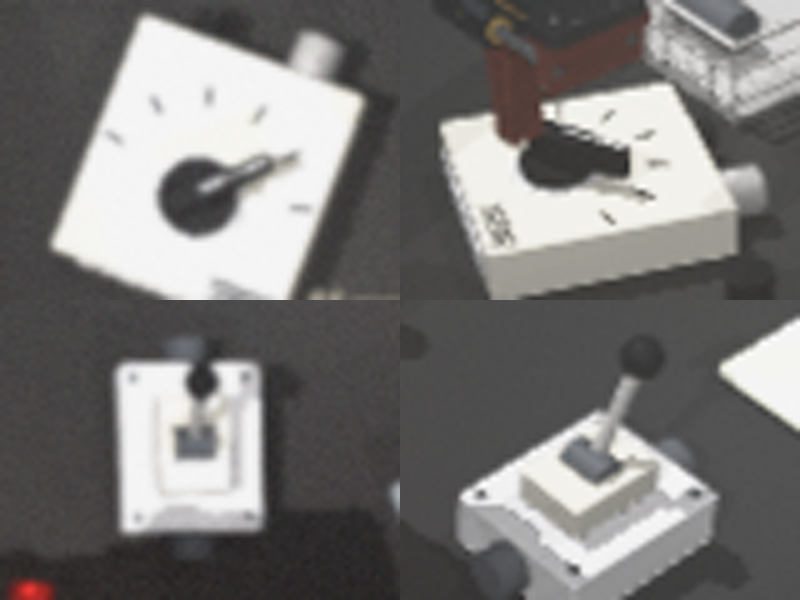

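The ball is at (202,81) in the top crop and (241,56) in the side crop, matching q = 1.0 at the end stop. The pointer is still on the fifth mark.

```bash
python3 -c "
from workcell import ctrl
print(ctrl.close_job())"
```

```text
the job is handed in; nothing more can be done
None
```

The selector pointer rests on the fifth mark and the shutter lever is against its far stop, both confirmed in the final pictures; the job was handed in at about 10 s of robot time, with no verdict returned.

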